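# Push the stuck coffee capsule out of its holder

### The arm

A 6-joint arm with a two-finger parallel gripper is mounted at the origin on the work surface. World frame = base frame: x ahead of the robot, y to its left, z up, the work surface at z = 0. Lengths are in m, angles in rad, forces in N, time in s.
With the tool pointing down it reaches from about 0.3 to 1 m from the base axis. Payload 5.1 kg.
Tool frame: the origin (TCP) lies at the very end of the fingers, on their centre line; the grasp point (between the pads) lies ctrl.grip_point_offset behind it (ctrl.grip_point_offset is the distance from the TCP to the grasp point, in m); z points along the fingers, y is the direction in which the jaws open and shut (so a half turn about z gives the same grasp; the last joint's range is limited). The gripper opens to 95 mm and grips with 3 to 60 N. Pads are 20 mm wide; open, the fingers measure 119 mm over their backs; the gripper's body (75 mm by 180 mm) begins 59 mm behind the grasp point.
Start: joints at [1.165, 0.124, 1.65, -0, 1.367, -0.083], TCP at [0.206, 0.616, 0.215] pointing down, gripper open.
Joint ranges: [-2.61, 2.61], [-1.02, 2.33], [0.03, 2.71], [-1.35, 4.49], [0.32, 2.68], [-2.91, 2.91]. Speed limits (rad/s): [2.57, 2.57, 3.14, 3.14, 3.14, 3.14].

### API

Orientations are given as a 3x3 rotation matrix whose columns are the frame's x, y, z axes.
In Python, from station import ctrl gives the robot as it stands.
- The arm moves only by the tool servo_tool, never from a script. Its argument "series" is a list of rows, each an object of numbers: "gripper": the finger opening in m, from 0 to 0.0951; "dx", "dy", "dz": the shift along the tool's x, y, z in m; "wx", "wy", "wz": the turn, a rotation vector about the tool's x, y, z in degrees. A call has 1 to 5 rows; each row shifts and turns the pose as measured when the row begins, along the tool's axes as they then stand; what a row does not reach is not made up. A row lasts 1/12 s, in which the tool goes at most 41.7 mm and 7.16 degrees, less where a joint would pass 70% of its speed; a pose out of reach is approached as far as the arm can. A call with a gripper value outside its range is refused whole. The fingers move at their own pace and stop on an object; the grip force is fixed at half the most. Time passes only in rows, so rows that do not move let the fingers close. It gives the time, the measured TCP pose, the force and the opening at its end, in the units of the state.
- ctrl.state(): the state, without advancing time (a new reading comes with each control period).
- ctrl.snapshot(name): name is "scene" or "top"; returns the picture (400x640x3 uint8, red, green, blue); there is no depth.
- ctrl.camera_info(name): a dict with "fx", "fy", "cx", "cy" (pixels), "eye" and "orientation" of the camera in the world. Camera axes: x right, y up, looking along -z (the intrinsics and any distortion apply to the point x, -y, -z); pixel columns grow to the right and rows downward; lengths in m; the calibration is good to about 2 mm. A picture is of the moment at which its call begins. camera_info takes no time and is no camera call.
- ctrl.sign_off(): hands the job in, once; it reports no verdict.
The state is a dict: "time": time; "q": joint angles; "qd": joint speeds; "joint_torque": joint torques, N m; "tcp_pos": TCP position; "tcp_rot": TCP orientation; "contact_force": force on the tool from outside, world axes, zero at the start; "ft_torque": the same for the moment, N m; "opening": opening from 0.0 (shut) to 1.0 (fully open).
Only numpy, scipy, OpenCV 4.12 (cv2) and the standard library are available. Lean on these libraries where they do the work, as an engineer would, in place of code of your own. Each camera call takes 0.05 s, during which the arm holds its last target.

### The job

A used coffee capsule is stuck in the bore of one of the two white capsule holders. Take the wooden pusher from its rest block, set it upright into the bore that has the capsule in it and press it straight down, fully home, so that the capsule drops into the steel tray beneath; then let go, leaving the pusher standing in the bore.

Things in the scene. Friction and masses are not known exactly. Their poses are not given: they have to be found in the camera images.
- stand: Holder with the stuck capsule: white block 110 x 100 mm, 65 to 110 mm above the table, upright 40 mm through bore in its middle, on two steel side plates (at its y sides) over a dark steel tray 130 x 110 mm, rim 20 mm, floor 3 mm thick. Fixed. Origin: underside centre, on the table under the bore; x to an open end, z up. The other, unlisted holder is alike but its bore is empty.
- stand_mouth (a point): Centre of the bore's mouth on the top face of the holder with the stuck capsule, 110 mm above the table; z up. The capsule's crown is seen in the bore 17 mm below; the other holder's bore is empty down to its tray.
- capsule_center (a point): Stuck capsule: bare aluminium, 28 mm tall, foot flange 37 mm wide, flat crown 21 mm wide, 16 g. Sits crown up, foot level with the block's underside, on spring lips: a push of about 10 N over 6 mm frees it and it falls into the tray. Point: its centre, half-way up. Capsules on the table are fresh ones, not part of the job.
- pusher_grip (a point): Wooden pusher, 60 g, upright: shaft 16 mm wide, 65 mm long; collar 56 mm wide, 10 mm thick; handle 24 mm wide, 60 mm long on top. Hangs by its collar in a fixed dark wooden block 75 mm square, 70 mm high; lift 70 mm to free. Point: middle of handle, on the axis (z up), 105 mm above shaft end, 40 mm above collar's underside, 30 mm below its top.

How it is judged:
On the way, in this order (a step that is already met when the one before it is completed fails the run):
1. the pusher's shaft is upright in the bore while the capsule is still seated (horizontal distance between pusher_grip and stand_mouth below 0.018 m and z of pusher_grip in the frame of stand below 0.211 m and angle between pusher_grip's own z axis and vertical below 0.2 rad and z of capsule_center in the frame of stand above 0.072 m and horizontal distance between capsule_center and stand_mouth below 0.01 m).
2. the capsule is driven out and is in the tray of its holder (z of capsule_center in the frame of stand below 0.035 m and x of capsule_center in the frame of stand between -0.06 and 0.06 m and y of capsule_center in the frame of stand between -0.05 and 0.05 m), for 0.1 s.
At the end, for the whole second after the job is handed in: The capsule lies in the tray under its own holder (centre below 35 mm, within 60 mm in x and 50 mm in y of the middle); the pusher, released, stands in that bore: within 18 mm of its axis, within 10 degrees of upright, collar within 10 mm of resting on the block (all of step 2 and horizontal distance between pusher_grip and stand_mouth below 0.018 m and z of pusher_grip in the frame of stand between 0.14 and 0.16 m and angle between pusher_grip's own z axis and vertical below 0.175 rad); the robot touches nothing.
It also fails if it takes over 42 s, if anything falls off the work surface, if the arm or the gripper's body presses on something with over 40 N, if the wrist force passes 120 N, or if a joint passes its speed limit or range.

## Working session

There is one attempt and no reset: what is moved stays moved. The work goes in short steps, Python scripts to look and compute and a tool call to move; the robot and the scene stay as the last step left them, time stands still between calls to the robot, and variables do not carry over. Pictures are saved under pics/ and viewed, and the job is handed in when it is done.

Besides the shell and the picture viewer there is one more tool, called after "Call:" as a command line: name --argument value ..., lists and objects as JSON in quotes. servo_tool: Moves the arm, as the interface text tells. Its arguments: {"type":"object","properties":{"series":{"type":"array"}},"required":["series"]}

```bash
mkdir -p pics; python3 - <<'E'
from station import ctrl
import cv2
for n in ("scene","top"):
    im=ctrl.snapshot(n); cv2.imwrite(f"pics/{n}0.png",im[:,:,::-1]); print(n,ctrl.camera_info(n))
s=ctrl.state(); print(s["time"],s["tcp_pos"],s["tcp_rot"],s["opening"],ctrl.grip_point_offset)
E
```

```text
scene {'fx': 379.81938641938785, 'fy': 379.81938641938785, 'cx': 316.9393368795371, 'cy': 204.4732987884793, 'eye': array([ 0.8957031 , -0.43147   ,  0.45518915]), 'orientation': array([[ 0.75929967, -0.38949519,  0.52130366],
       [ 0.65036665,  0.42703731, -0.62822158],
       [ 0.02207317,  0.81604695,  0.57756398]])}
top {'fx': 405.4458679003554, 'fy': 405.4458679003554, 'cx': 319.37672397797155, 'cy': 200.02453559451496, 'eye': array([ 0.48688959, -0.00745339,  0.73045871]), 'orientation': array([[-0.02496018,  0.99800566, -0.05798015],
       [-0.9994385 , -0.0262088 , -0.02087558],
       [-0.02235354,  0.05742654,  0.99809945]])}
0.1 [0.2060027  0.61589835 0.2135538 ] [[-9.48353913e-01  3.17213499e-01 -6.71916944e-04]
 [ 3.17214191e-01  9.48352476e-01 -1.65460368e-03]
 [ 1.12351473e-04 -1.78229147e-03 -9.99998405e-01]] 0.9983257488050243 0.0188
```

View pics/scene0.png

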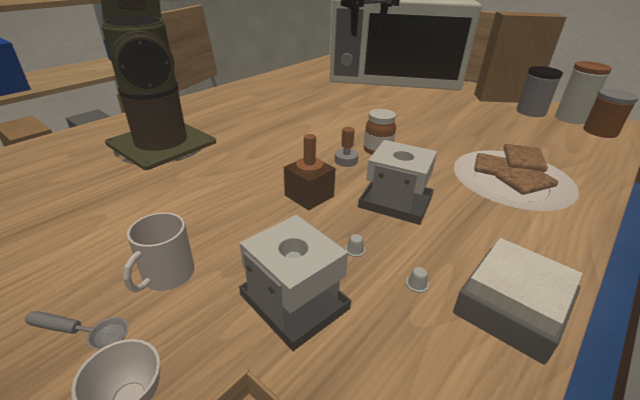

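View pics/top0.png

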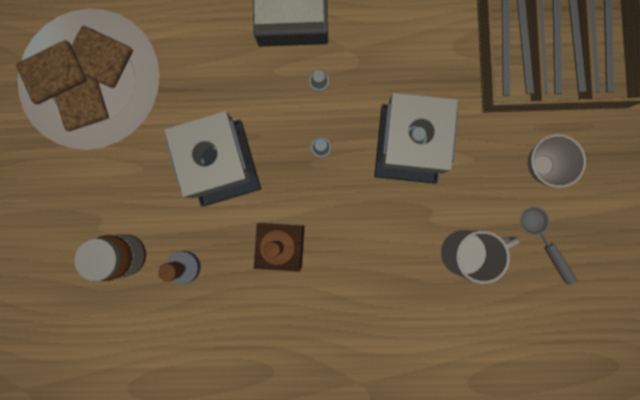

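The scene view shows the near holder (bore about 293,247) with a pale crown in it. The top view shows the same thing in the right holder, at about (420,132). The other holder's bore, at (205,153), looks dark. The pusher is in the dark block at (277,247) in the top view, and the object at (180,268) is a decoy tamper. Next I'll measure and zoom in.

```bash
cat > h.py <<'E'
import numpy as np, cv2
from station import ctrl
def ray(n,u,v):
    c=ctrl.camera_info(n); d=np.array([(u-c["cx"])/c["fx"],-(v-c["cy"])/c["fy"],-1.]); return np.array(c["eye"]),np.array(c["orientation"])@d
def onz(n,u,v,z):
    e,d=ray(n,u,v); return e+d*(z-e[2])/d[2]
def proj(n,p):
    c=ctrl.camera_info(n); q=np.array(c["orientation"]).T@(np.array(p)-c["eye"]); return np.array([c["cx"]+c["fx"]*q[0]/-q[2], c["cy"]-c["fy"]*q[1]/-q[2]])
E
python3 - <<'E'
from h import *
t=cv2.imread("pics/top0.png"); s=cv2.imread("pics/scene0.png")
def crop(im,x,y,w,h,k): return cv2.resize(im[y:y+h,x:x+w],None,fx=k,fy=k,interpolation=cv2.INTER_NEAREST)
a=crop(t,370,85,100,100,4); b=crop(t,235,205,100,100,4)
c=crop(s,235,210,130,130,3)[:200*2]; 
cv2.imwrite("pics/ct.png",np.hstack([a,b])); cv2.imwrite("pics/cs.png",np.hstack([crop(s,235,210,100,100,4),crop(s,270,120,100,100,4)]))
# white tops
for n,im,seed in (("top",t,(440,110)),("scene",s,(262,245)),("top",t,(190,135))):
    g=cv2.cvtColor(im,cv2.COLOR_BGR2GRAY); print(n,im[seed[1],seed[0]])
    hsv=cv2.cvtColor(im,cv2.COLOR_BGR2HSV)
    m=((hsv[:,:,1]<60)&(g>(125 if n=="top" else 140))).astype(np.uint8)
    k,lab=cv2.connectedComponents(m,connectivity=4); m=(lab==lab[seed[1],seed[0]]).astype(np.uint8)
    cs,h=cv2.findContours(m,cv2.RETR_CCOMP,cv2.CHAIN_APPROX_NONE)
    for i,cc in enumerate(cs):
        if len(cc)<25: continue
        if h[0][i][3]<0:
            r=cv2.approxPolyDP(cv2.convexHull(cc),6,True)[:,0]; P=[onz(n,*p,.11)[:2].round(4) for p in r]; print("outer",r.tolist(),P, np.mean(P,0))
            for j in range(len(P)): print(np.linalg.norm(P[j]-P[j-1]).round(4),np.degrees(np.arctan2(*(P[j]-P[j-1])[::-1])).round(1))
        else:
            W=np.array([onz(n,*p,.11)[:2] for p in cc[:,0]],np.float32); (x,y),rr=cv2.minEnclosingCircle(W); print("hole",x,y,rr*2)
E
```

```text
top [123 132 136]
outer [[394, 94], [456, 101], [450, 168], [386, 161]] [array([ 0.6845, -0.1143]), array([ 0.6704, -0.2091]), array([ 0.5667, -0.1954]), array([ 0.5803, -0.0983])] [ 0.625475 -0.154275]
0.1054 -8.7
0.0958 -98.5
0.1046 172.5
0.098 82.0
hole 0.6255846619606018 -0.15400664508342743 0.046443283557891846
scene [155 170 177]
outer [[297, 215], [348, 252], [289, 288], [240, 242]] [array([ 0.5798, -0.0972]), array([ 0.6867, -0.1117]), array([ 0.6721, -0.2101]), array([ 0.5641, -0.1948])] [ 0.625675 -0.15345 ]
0.0989 80.9
0.1079 -7.7
0.0995 -98.4
0.1091 171.9
hole 0.6249389052391052 -0.1545216292142868 0.04388238117098808
top [123 133 136]
outer [[224, 112], [243, 177], [183, 195], [166, 130]] [array([0.6644, 0.151 ]), array([0.5616, 0.1226]), array([0.5362, 0.2161]), array([0.6387, 0.2423])] [0.600225 0.183   ]
0.0948 -74.3
0.1067 -164.6
0.0969 105.2
0.1058 14.3
hole 0.6002729535102844 0.18280664086341858 0.04658622667193413
```

View pics/ct.png

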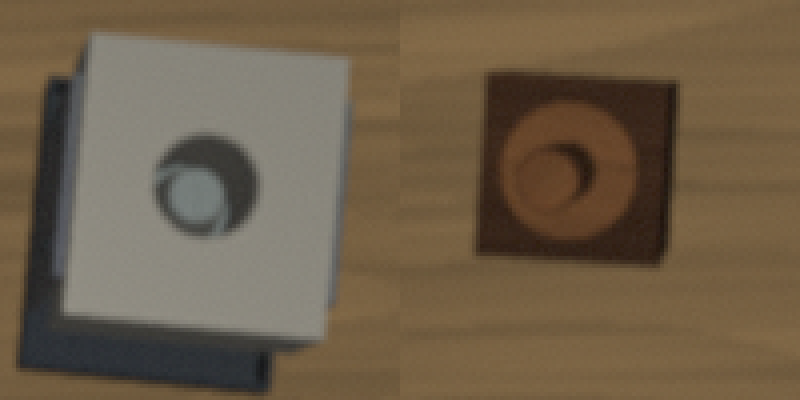

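View pics/cs.png

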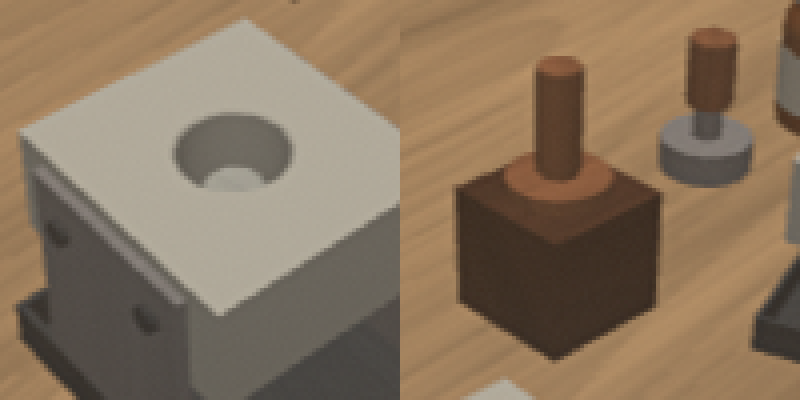

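```bash
python3 - <<'E'
from h import *
print("crown",onz("top",418.5,133.5,.093))
t=cv2.imread("pics/top0.png"); s=cv2.imread("pics/scene0.png")
for n,im,box in (("top",t,(250,220,310,275)),("scene",s,(280,130,340,210))):
    x0,y0,x1,y1=box; r=im[y0:y1,x0:x1].astype(int)
    print(n, r[20:40:6,20:40:4].tolist()[:1])
print("collar top(top cam)",onz("top",277,247.2,.08)); print("edges",onz("top",260,247.2,.08),onz("top",294,247.2,.08))
print("handle top(top)",onz("top",271.3,249.8,.14))
print("handle top(scene)",onz("scene",270+(560-400)/4,120+66/4,.14))
print("collar(scene)",onz("scene",270+(559-400)/4,120+174/4,.08))
print("block corners(top)",[onz("top",235+(u-400)/4,205+v/4,.07).round(4) for u,v in ((487,72),(679,84),(662,265),(475,253))])
E
```

```text
crown [ 0.62515358 -0.15350106  0.093     ]
top [[[42, 69, 102], [34, 55, 83], [34, 54, 79], [42, 69, 101], [41, 68, 101]]]
scene [[[96, 134, 169], [47, 66, 90], [45, 64, 91], [41, 59, 84], [86, 119, 151]]]
collar top(top cam) [0.45085543 0.07585222 0.08      ]
edges [0.45150142 0.10314701 0.08      ] [0.45021064 0.04860842 0.08      ]
handle top(top) [0.45061829 0.07653849 0.14      ]
handle top(scene) [0.45430328 0.0740598  0.14      ]
collar(scene) [0.45332307 0.07545312 0.08      ]
block corners(top) [array([0.4904, 0.1095, 0.07  ]), array([0.4836, 0.0312, 0.07  ]), array([0.4107, 0.0398, 0.07  ]), array([0.4172, 0.1156, 0.07  ])]
```

Call:
servo_tool --series '[{"dx":-0.028,"dy":-0.03,"gripper":0.095},{"dx":-0.028,"dy":-0.03,"gripper":0.095},{"dx":-0.028,"dy":-0.03,"gripper":0.095},{"dx":-0.028,"dy":-0.03,"gripper":0.095},{"dx":-0.028,"dy":-0.03,"gripper":0.095}]'

```text
invalid input at $.series[0]: expected keys gripper, dx, dy, dz, wx, wy, wz
```

Call:
servo_tool --series '[{"dx":-0.028,"dy":-0.03,"dz":0,"wx":0,"wy":0,"wz":0,"gripper":0.095},{"dx":-0.028,"dy":-0.03,"dz":0,"wx":0,"wy":0,"wz":0,"gripper":0.095},{"dx":-0.028,"dy":-0.03,"dz":0,"wx":0,"wy":0,"wz":0,"gripper":0.095},{"dx":-0.028,"dy":-0.03,"dz":0,"wx":0,"wy":0,"wz":0,"gripper":0.095},{"dx":-0.028,"dy":-0.03,"dz":0,"wx":0,"wy":0,"wz":0,"gripper":0.095}]'

```text
time: 0.52
tcp_pos: [0.2892, 0.4283, 0.2083]
tcp_rot: [[-0.952, 0.306, -0.005], [0.306, 0.952, -0.006], [0.003, -0.008, -1.0]]
contact_force: [1.0, 0.8, 0.3]
opening: 1.0
```

Call:
servo_tool --series '[{"dx":-0.028,"dy":-0.03,"dz":-0.003,"wx":0,"wy":0,"wz":0,"gripper":0.095},{"dx":-0.028,"dy":-0.03,"dz":-0.003,"wx":0,"wy":0,"wz":0,"gripper":0.095},{"dx":-0.028,"dy":-0.03,"dz":-0.003,"wx":0,"wy":0,"wz":0,"gripper":0.095},{"dx":-0.028,"dy":-0.03,"dz":0,"wx":0,"wy":0,"wz":0,"gripper":0.095},{"dx":-0.028,"dy":-0.03,"dz":0,"wx":0,"wy":0,"wz":0,"gripper":0.095}]'

```text
time: 0.93
tcp_pos: [0.3744, 0.2384, 0.2155]
tcp_rot: [[-0.953, 0.303, -0.007], [0.303, 0.953, -0.009], [0.004, -0.011, -1.0]]
contact_force: [0.6, 1.7, -0.0]
opening: 1.0
```

```bash
cat > go.py <<'E'
import sys
from h import *
from scipy.spatial.transform import Rotation as R
def go(t):
    s=ctrl.state(); M=np.array(s["tcp_rot"]); d=M.T@(np.array(t)-s["tcp_pos"])
    # tilt correction: rotate so tool z = world down
    zt=M.T@np.array([0,0,-1.]); w=np.degrees(np.cross([0,0,1.],zt))
    print("t",round(s["time"],2),"pos",np.round(s["tcp_pos"],4),"d tool",d.round(4),"tilt w",w.round(2),"F",np.round(s["contact_force"],1),"open",round(s["opening"],3),"yaxis",M[:,1].round(3),"qd",np.abs(s["qd"]).max().round(3))
if __name__=="__main__": go([float(a) for a in sys.argv[1:4]])
E
python3 go.py .4515 .0755 .2
```

```text
t 0.93 pos [0.3744 0.2384 0.2155] d tool [-0.1229 -0.1317  0.0164] tilt w [-0.62 -0.23  0.  ] F [ 0.6  1.7 -0. ] open 1.0 yaxis [ 0.303  0.953 -0.011] qd 1.118
```

Call:
servo_tool --series '[{"dx":-0.028,"dy":-0.03,"dz":0,"wx":-0.5,"wy":-0.2,"wz":0,"gripper":0.095},{"dx":-0.028,"dy":-0.03,"dz":0,"wx":-0.3,"wy":0,"wz":0,"gripper":0.095},{"dx":-0.028,"dy":-0.03,"dz":0,"wx":0,"wy":0,"wz":0,"gripper":0.095},{"dx":-0.02,"dy":-0.022,"dz":0,"wx":0,"wy":0,"wz":0,"gripper":0.095},{"dx":-0.01,"dy":-0.01,"dz":0,"wx":0,"wy":0,"wz":0,"gripper":0.095}]'

```text
time: 1.35
tcp_pos: [0.4461, 0.079, 0.2145]
tcp_rot: [[-0.952, 0.307, 0.002], [0.307, 0.952, 0.003], [-0.001, 0.003, -1.0]]
contact_force: [-0.3, 0.7, 0.1]
opening: 0.998
```

```bash
python3 go.py .4515 .0755 .2
```

```text
t 1.35 pos [0.4461 0.079  0.2145] d tool [-0.0062 -0.0017  0.0145] tilt w [ 0.18  0.07 -0.  ] F [-0.3  0.7  0.1] open 0.998 yaxis [0.307 0.952 0.003] qd 0.381
```

Call:
servo_tool --series '[{"dx":-0.005,"dy":-0.001,"dz":0,"wx":0.2,"wy":0,"wz":0,"gripper":0.095},{"dx":0,"dy":0,"dz":0.02,"wx":0,"wy":0,"wz":0,"gripper":0.095},{"dx":0,"dy":0,"dz":0.02,"wx":0,"wy":0,"wz":0,"gripper":0.095},{"dx":0,"dy":0,"dz":0.01,"wx":0,"wy":0,"wz":0,"gripper":0.095},{"dx":0,"dy":0,"dz":0,"wx":0,"wy":0,"wz":0,"gripper":0.095}]'

```text
time: 1.77
tcp_pos: [0.4521, 0.074, 0.1628]
tcp_rot: [[-0.95, 0.314, 0.002], [0.314, 0.95, -0.001], [-0.002, -0.0, -1.0]]
contact_force: [-0.4, 0.5, 0.5]
opening: 0.999
```

```bash
python3 go.py .4515 .0755 .092; python3 - <<'E'
from h import *
for n in ("scene","top"):
    im=ctrl.snapshot(n); cv2.imwrite(f"pics/{n}1.png",im[:,:,::-1])
E
```

```text
t 1.77 pos [0.4521 0.074  0.1628] d tool [0.0012 0.0013 0.0708] tilt w [-0.01  0.11  0.  ] F [-0.4  0.5  0.5] open 0.999 yaxis [ 0.314  0.95  -0.   ] qd 0.013
```

View pics/scene1.png

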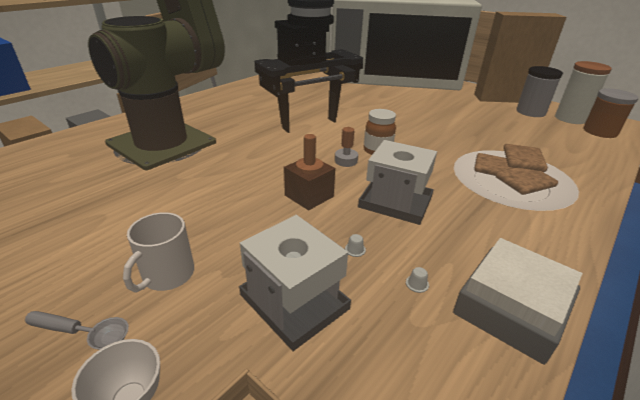

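The fingertips, at (287,130) and (335,120), straddle the handle top at (310,136), so they are centred. I'll descend to grasp.

Call:
servo_tool --series '[{"dx":0.001,"dy":0.001,"dz":0.02,"wx":0,"wy":0.1,"wz":0,"gripper":0.095},{"dx":0,"dy":0,"dz":0.02,"wx":0,"wy":0,"wz":0,"gripper":0.095},{"dx":0,"dy":0,"dz":0.02,"wx":0,"wy":0,"wz":0,"gripper":0.095},{"dx":0,"dy":0,"dz":0.01,"wx":0,"wy":0,"wz":0,"gripper":0.095},{"dx":0,"dy":0,"dz":0,"wx":0,"wy":0,"wz":0,"gripper":0.095}]'

```text
time: 2.28
tcp_pos: [0.4582, 0.0784, 0.1007]
tcp_rot: [[-0.951, 0.309, 0.017], [0.309, 0.951, 0.001], [-0.016, 0.006, -1.0]]
contact_force: [-1.2, -0.2, -1.0]
opening: 0.999
```

```bash
python3 go.py .4515 .0755 .092
```

```text
t 2.28 pos [0.4582 0.0784 0.1007] d tool [ 0.0056 -0.0048  0.0086] tilt w [ 0.35  0.91 -0.  ] F [-1.2 -0.2 -1. ] open 0.999 yaxis [0.309 0.951 0.006] qd 0.018
```

Call:
servo_tool --series '[{"dx":0.004,"dy":-0.003,"dz":0.003,"wx":0.3,"wy":0.8,"wz":0,"gripper":0.095},{"dx":0,"dy":0,"dz":0,"wx":0,"wy":0,"wz":0,"gripper":0.095}]'

```text
time: 2.45
tcp_pos: [0.454, 0.0772, 0.0993]
tcp_rot: [[-0.951, 0.308, 0.002], [0.308, 0.951, 0.0], [-0.002, 0.001, -1.0]]
contact_force: [0.3, 0.6, -0.2]
opening: 0.997
```

```bash
python3 go.py .4515 .0755 .092
```

```text
t 2.45 pos [0.454  0.0772 0.0993] d tool [ 0.0019 -0.0024  0.0072] tilt w [ 0.06  0.13 -0.  ] F [ 0.3  0.6 -0.2] open 0.997 yaxis [0.308 0.951 0.001] qd 0.035
```

Call:
servo_tool --series '[{"dx":0.002,"dy":-0.002,"dz":0.007,"wx":0,"wy":0.1,"wz":0,"gripper":0.095},{"dx":0,"dy":0,"dz":0,"wx":0,"wy":0,"wz":0,"gripper":0.095}]'

```text
time: 2.62
tcp_pos: [0.4529, 0.0761, 0.0942]
tcp_rot: [[-0.951, 0.308, 0.005], [0.308, 0.951, 0.001], [-0.004, 0.002, -1.0]]
contact_force: [-0.5, 0.0, -0.7]
opening: 0.999
```

```bash
python3 go.py .4515 .0755 .092
```

```text
t 2.62 pos [0.4529 0.0761 0.0942] d tool [ 0.0011 -0.001   0.0022] tilt w [ 0.14  0.23 -0.  ] F [-0.5  0.  -0.7] open 0.999 yaxis [0.308 0.951 0.002] qd 0.046
```

Close enough, so I'll close the gripper.

Call:
servo_tool --series '[{"dx":0.001,"dy":-0.001,"dz":0.001,"wx":0.1,"wy":0.2,"wz":0,"gripper":0.015},{"dx":0,"dy":0,"dz":0,"wx":0,"wy":0,"wz":0,"gripper":0.015},{"dx":0,"dy":0,"dz":0,"wx":0,"wy":0,"wz":0,"gripper":0.015},{"dx":0,"dy":0,"dz":0,"wx":0,"wy":0,"wz":0,"gripper":0.015},{"dx":0,"dy":0,"dz":0,"wx":0,"wy":0,"wz":0,"gripper":0.015}]'

```text
time: 3.03
tcp_pos: [0.4529, 0.0751, 0.0951]
tcp_rot: [[-0.951, 0.308, 0.004], [0.308, 0.951, 0.001], [-0.004, 0.002, -1.0]]
contact_force: [-0.0, -0.1, 0.1]
opening: 0.708
```

Call:
servo_tool --series '[{"dx":0,"dy":0,"dz":0,"wx":0,"wy":0,"wz":0,"gripper":0.015},{"dx":0,"dy":0,"dz":0,"wx":0,"wy":0,"wz":0,"gripper":0.015},{"dx":0,"dy":0,"dz":0,"wx":0,"wy":0,"wz":0,"gripper":0.015},{"dx":0,"dy":0,"dz":0,"wx":0,"wy":0,"wz":0,"gripper":0.015}]'

```text
time: 3.37
tcp_pos: [0.4531, 0.0751, 0.0955]
tcp_rot: [[-0.951, 0.308, 0.005], [0.308, 0.951, 0.001], [-0.004, 0.002, -1.0]]
contact_force: [-0.3, -0.2, -0.2]
opening: 0.425
```

```bash
python3 go.py .4515 .0755 .22
```

```text
t 3.37 pos [0.4531 0.0751 0.0955] d tool [ 1.100e-03  1.000e-04 -1.245e-01] tilt w [ 0.12  0.24 -0.  ] F [-0.3 -0.2 -0.2] open 0.425 yaxis [0.308 0.951 0.002] qd 0.002
```

Call:
servo_tool --series '[{"dx":0.001,"dy":0,"dz":0.002,"wx":0.1,"wy":0.3,"wz":0,"gripper":0.015},{"dx":0,"dy":0,"dz":0,"wx":0,"wy":0,"wz":0,"gripper":0.015},{"dx":0,"dy":0,"dz":0,"wx":0,"wy":0,"wz":0,"gripper":0.015},{"dx":0,"dy":0,"dz":0,"wx":0,"wy":0,"wz":0,"gripper":0.015},{"dx":0,"dy":0,"dz":0,"wx":0,"wy":0,"wz":0,"gripper":0.015}]'

```text
time: 3.78
tcp_pos: [0.4522, 0.0755, 0.0934]
tcp_rot: [[-0.951, 0.308, -0.001], [0.308, 0.951, 0.001], [0.002, 0.0, -1.0]]
contact_force: [-1.1, -0.1, 0.1]
opening: 0.248
```

Call:
servo_tool --series '[{"dx":0,"dy":0,"dz":0,"wx":0,"wy":0,"wz":0,"gripper":0.015},{"dx":0,"dy":0,"dz":0,"wx":0,"wy":0,"wz":0,"gripper":0.015},{"dx":0,"dy":0,"dz":0,"wx":0,"wy":0,"wz":0,"gripper":0.015},{"dx":0,"dy":0,"dz":0,"wx":0,"wy":0,"wz":0,"gripper":0.015}]'

```text
time: 4.12
tcp_pos: [0.4522, 0.0755, 0.0934]
tcp_rot: [[-0.951, 0.308, -0.001], [0.308, 0.951, 0.001], [0.002, 0.0, -1.0]]
contact_force: [-0.8, -0.7, -0.5]
opening: 0.243
```

```bash
python3 go.py .4515 .0755 .22
```

```text
t 4.12 pos [0.4522 0.0755 0.0934] d tool [ 0.0008 -0.0002 -0.1266] tilt w [ 0.01 -0.09  0.  ] F [-0.8 -0.7 -0.5] open 0.243 yaxis [0.308 0.951 0.   ] qd 0.002
```

Gripped: opening 0.243 is about 23–24 mm, which matches the handle. Now lifting slowly.

Call:
servo_tool --series '[{"dx":0,"dy":0,"dz":-0.012,"wx":0,"wy":0,"wz":0,"gripper":0.015},{"dx":0,"dy":0,"dz":-0.012,"wx":0,"wy":0,"wz":0,"gripper":0.015},{"dx":0,"dy":0,"dz":-0.012,"wx":0,"wy":0,"wz":0,"gripper":0.015}]'

```text
time: 4.37
tcp_pos: [0.4493, 0.0753, 0.1279]
tcp_rot: [[-0.951, 0.308, -0.01], [0.308, 0.951, 0.0], [0.009, -0.003, -1.0]]
contact_force: [-0.4, 0.4, -0.5]
opening: 0.247
```

```bash
python3 go.py .4515 .0755 .22
```

```text
t 4.37 pos [0.4493 0.0753 0.1279] d tool [-0.0012  0.0006 -0.0921] tilt w [-0.16 -0.53  0.  ] F [-0.4  0.4 -0.5] open 0.247 yaxis [ 0.308  0.951 -0.003] qd 0.311
```

Call:
servo_tool --series '[{"dx":-0.002,"dy":0.0005,"dz":-0.015,"wx":-0.2,"wy":-0.5,"wz":0,"gripper":0.015},{"dx":-0.001,"dy":0,"dz":-0.015,"wx":0,"wy":-0.2,"wz":0,"gripper":0.015},{"dx":-0.001,"dy":0,"dz":-0.015,"wx":0,"wy":-0.2,"wz":0,"gripper":0.015},{"dx":-0.001,"dy":0,"dz":-0.015,"wx":0,"wy":-0.2,"wz":0,"gripper":0.015}]'

```text
time: 4.7
tcp_pos: [0.454, 0.0742, 0.1935]
tcp_rot: [[-0.951, 0.308, 0.012], [0.308, 0.951, -0.002], [-0.012, 0.001, -1.0]]
contact_force: [0.1, -0.6, -0.6]
opening: 0.249
```

```bash
python3 go.py .4515 .0755 .22
```

```text
t 4.7 pos [0.454  0.0742 0.1935] d tool [ 0.0025  0.0005 -0.0266] tilt w [ 0.07  0.67 -0.  ] F [ 0.1 -0.6 -0.6] open 0.249 yaxis [0.308 0.951 0.001] qd 0.327
```

Call:
servo_tool --series '[{"dx":0.002,"dy":0,"dz":-0.02,"wx":0,"wy":0.5,"wz":0,"gripper":0.015},{"dx":0,"dy":0,"dz":-0.015,"wx":0,"wy":0,"wz":0,"gripper":0.015},{"dx":0,"dy":0,"dz":0,"wx":0,"wy":0,"wz":0,"gripper":0.015}]'

```text
time: 4.95
tcp_pos: [0.4536, 0.0749, 0.2374]
tcp_rot: [[-0.951, 0.308, 0.013], [0.308, 0.951, 0.001], [-0.012, 0.005, -1.0]]
contact_force: [0.1, 0.8, -1.1]
opening: 0.25
```

```bash
python3 - <<'E'
from h import *
for n in ("scene","top"):
    im=ctrl.snapshot(n); cv2.imwrite(f"pics/{n}2.png",im[:,:,::-1])
E
python3 go.py .6255 -.154 .225
```

```text
t 5.05 pos [0.4524 0.0748 0.2341] d tool [-0.2351 -0.1644  0.0105] tilt w [ 0.19  0.47 -0.  ] F [-0.5  0.2 -0.5] open 0.247 yaxis [0.308 0.951 0.003] qd 0.046
```

View pics/scene2.png

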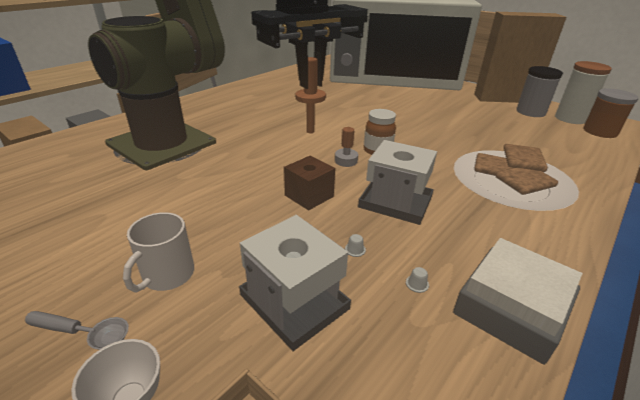

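The pusher is clear of its block, upright in the jaws, with its shaft tip at about (310,132). Now I'll carry it over to the holder.

Call:
servo_tool --series '[{"dx":-0.02,"dy":-0.014,"dz":0,"wx":0.2,"wy":0.4,"wz":0,"gripper":0.015},{"dx":-0.028,"dy":-0.02,"dz":0,"wx":0,"wy":0,"wz":0,"gripper":0.015},{"dx":-0.028,"dy":-0.02,"dz":0,"wx":0,"wy":0,"wz":0,"gripper":0.015},{"dx":-0.028,"dy":-0.02,"dz":0,"wx":0,"wy":0,"wz":0,"gripper":0.015},{"dx":-0.028,"dy":-0.02,"dz":0,"wx":0,"wy":0,"wz":0,"gripper":0.015}]'

```text
time: 5.47
tcp_pos: [0.547, -0.0544, 0.2279]
tcp_rot: [[-0.954, 0.299, -0.007], [0.299, 0.954, 0.003], [0.007, 0.001, -1.0]]
contact_force: [0.6, -0.1, -0.2]
opening: 0.245
```

```bash
python3 go.py .6255 -.154 .225
```

```text
t 5.47 pos [ 0.547  -0.0544  0.2279] d tool [-0.1047 -0.0716  0.0021] tilt w [ 0.04 -0.42  0.  ] F [ 0.6 -0.1 -0.2] open 0.245 yaxis [0.299 0.954 0.001] qd 0.665
```

Call:
servo_tool --series '[{"dx":-0.028,"dy":-0.019,"dz":-0.003,"wx":0,"wy":-0.4,"wz":0,"gripper":0.015},{"dx":-0.028,"dy":-0.019,"dz":-0.002,"wx":0,"wy":0,"wz":0,"gripper":0.015},{"dx":-0.028,"dy":-0.019,"dz":-0.001,"wx":0,"wy":0,"wz":0,"gripper":0.015},{"dx":-0.014,"dy":-0.01,"dz":0,"wx":0,"wy":0,"wz":0,"gripper":0.015},{"dx":0,"dy":0,"dz":0,"wx":0,"wy":0,"wz":0,"gripper":0.015}]'

```text
time: 5.88
tcp_pos: [0.6213, -0.157, 0.2219]
tcp_rot: [[-0.953, 0.304, -0.014], [0.304, 0.953, 0.004], [0.015, -0.001, -1.0]]
contact_force: [-0.4, 0.3, 0.2]
opening: 0.251
```

```bash
python3 go.py .6255 -.154 .225
```

```text
t 5.88 pos [ 0.6213 -0.157   0.2219] d tool [-0.003   0.0041 -0.0032] tilt w [-0.03 -0.84  0.  ] F [-0.4  0.3  0.2] open 0.251 yaxis [ 0.304  0.953 -0.001] qd 0.024
```

Call:
servo_tool --series '[{"dx":-0.003,"dy":0.004,"dz":0,"wx":0,"wy":-0.8,"wz":0,"gripper":0.015},{"dx":0,"dy":0,"dz":0,"wx":0,"wy":0,"wz":0,"gripper":0.015}]'

```text
time: 6.05
tcp_pos: [0.6241, -0.1539, 0.2179]
tcp_rot: [[-0.952, 0.306, -0.006], [0.306, 0.952, 0.002], [0.006, 0.0, -1.0]]
contact_force: [-0.8, 0.0, -0.4]
opening: 0.251
```

```bash
python3 - <<'E'
from h import *
for n in ("scene","top"):
    im=ctrl.snapshot(n); cv2.imwrite(f"pics/{n}3.png",im[:,:,::-1])
    c=im[100:300,220:380,::-1] if n=="scene" else im[50:210,340:500,::-1]
    cv2.imwrite(f"pics/{n}3c.png",cv2.resize(c,None,fx=3,fy=3))
    print(n,proj(n,[.6255,-.154,.11]),proj(n,[.6255,-.154,.1335]))
E
python3 go.py .6255 -.154 .225
```

```text
scene [293.07616869 247.25614767] [292.82291994 233.8757048 ]
top [421.26414493 130.82575015] [424.88733754 127.21350992]
t 6.15 pos [ 0.6237 -0.1536  0.2183] d tool [-0.0018  0.0002 -0.0067] tilt w [-0.02 -0.36  0.  ] F [ 0.5  0.7 -0.6] open 0.245 yaxis [ 0.305  0.952 -0.   ] qd 0.011
```

View pics/scene3c.png

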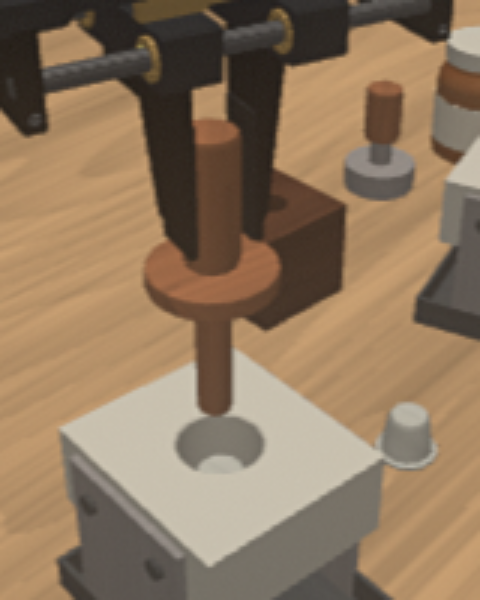

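View pics/top3c.png

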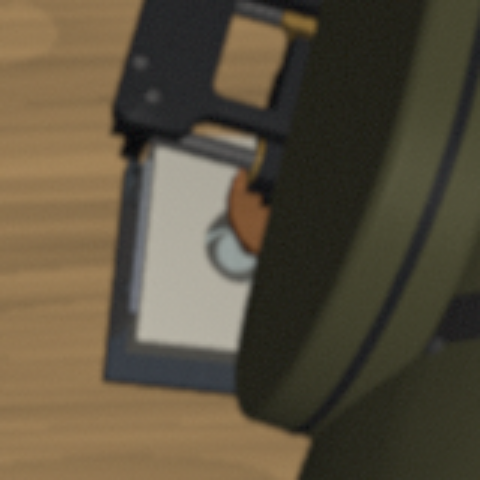

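The shaft tip is over the bore, at about (291,235) against an expected (293,236). That is about 2 mm off, with 12 mm of radial clearance. I'll correct it and lower.

Call:
servo_tool --series '[{"dx":-0.003,"dy":0.001,"dz":0,"wx":0,"wy":-0.4,"wz":0,"gripper":0.015},{"dx":0,"dy":0,"dz":0.008,"wx":0,"wy":0,"wz":0,"gripper":0.015},{"dx":0,"dy":0,"dz":0.005,"wx":0,"wy":0,"wz":0,"gripper":0.015},{"dx":0,"dy":0,"dz":0,"wx":0,"wy":0,"wz":0,"gripper":0.015}]'

```text
time: 6.48
tcp_pos: [0.6261, -0.1502, 0.2054]
tcp_rot: [[-0.954, 0.301, 0.003], [0.301, 0.954, -0.001], [-0.003, -0.0, -1.0]]
contact_force: [0.6, 0.8, -0.8]
opening: 0.251
```

```bash
python3 go.py .627 -.153 .19
```

```text
t 6.48 pos [ 0.6261 -0.1502  0.2054] d tool [-0.0016 -0.0024  0.0154] tilt w [-0.    0.18  0.  ] F [ 0.6  0.8 -0.8] open 0.251 yaxis [ 0.301  0.954 -0.   ] qd 0.013
```

Call:
servo_tool --series '[{"dx":-0.001,"dy":-0.0024,"dz":0,"wx":0,"wy":0.2,"wz":0,"gripper":0.015},{"dx":0,"dy":0,"dz":0.008,"wx":0,"wy":0,"wz":0,"gripper":0.015},{"dx":0,"dy":0,"dz":0.008,"wx":0,"wy":0,"wz":0,"gripper":0.015},{"dx":0,"dy":0,"dz":0,"wx":0,"wy":0,"wz":0,"gripper":0.015}]'

```text
time: 6.82
tcp_pos: [0.6261, -0.1523, 0.1879]
tcp_rot: [[-0.954, 0.3, -0.0], [0.3, 0.954, 0.0], [0.0, -0.0, -1.0]]
contact_force: [-0.3, 0.4, -1.4]
opening: 0.251
```

```bash
python3 - <<'E'
from h import *
im=ctrl.snapshot("scene"); c=im[100:300,220:380,::-1]
cv2.imwrite("pics/scene4c.png",cv2.resize(c,None,fx=3,fy=3))
E
python3 go.py .627 -.153 .18
```

```text
t 6.87 pos [ 0.6263 -0.1524  0.1886] d tool [-0.0008 -0.0004  0.0086] tilt w [-0.    0.01  0.  ] F [-0.2 -0.3 -0.9] open 0.246 yaxis [ 0.3    0.954 -0.   ] qd 0.018
```

View pics/scene4c.png

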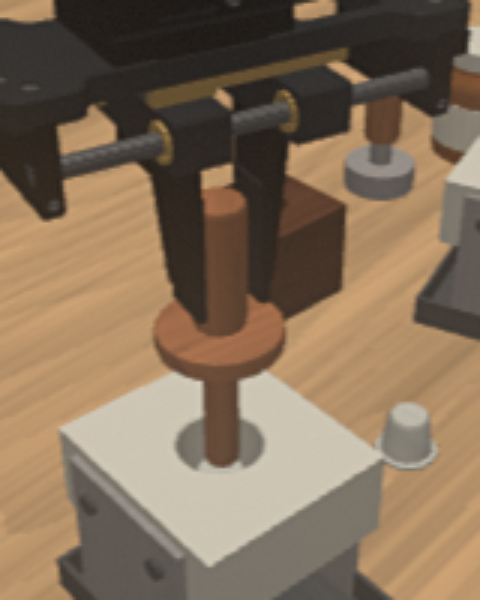

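The shaft is centred in the bore, just above the crown, with its tip at about (294,254), so step 1 is met. Now pressing.

Call:
servo_tool --series '[{"dx":0,"dy":-0.0005,"dz":0.006,"wx":0,"wy":0,"wz":0,"gripper":0.015},{"dx":0,"dy":0,"dz":0.006,"wx":0,"wy":0,"wz":0,"gripper":0.015},{"dx":0,"dy":0,"dz":0.006,"wx":0,"wy":0,"wz":0,"gripper":0.015},{"dx":0,"dy":0,"dz":0.006,"wx":0,"wy":0,"wz":0,"gripper":0.015}]'

```text
time: 7.2
tcp_pos: [0.6291, -0.1542, 0.1693]
tcp_rot: [[-0.954, 0.301, 0.008], [0.301, 0.954, -0.003], [-0.009, -0.0, -1.0]]
contact_force: [-1.0, 0.4, -1.7]
opening: 0.247
```

```bash
python3 go.py .626 -.1535 .134
```

```text
t 7.2 pos [ 0.6291 -0.1542  0.1693] d tool [ 0.0035 -0.0003  0.0353] tilt w [-0.01  0.51  0.  ] F [-1.   0.4 -1.7] open 0.247 yaxis [ 0.301  0.954 -0.   ] qd 0.118
```

Call:
servo_tool --series '[{"dx":0.003,"dy":0,"dz":0.004,"wx":0,"wy":0.5,"wz":0,"gripper":0.015},{"dx":0,"dy":0,"dz":0.007,"wx":0,"wy":0.1,"wz":0,"gripper":0.015},{"dx":0,"dy":0,"dz":0.007,"wx":0,"wy":0.1,"wz":0,"gripper":0.015}]'

```text
time: 7.45
tcp_pos: [0.626, -0.1533, 0.1495]
tcp_rot: [[-0.954, 0.301, -0.004], [0.301, 0.954, 0.001], [0.004, -0.0, -1.0]]
contact_force: [-0.3, 0.1, -0.9]
opening: 0.248
```

```bash
python3 - <<'E'
from h import *
im=ctrl.snapshot("scene"); c=im[150:350,220:380,::-1]
cv2.imwrite("pics/scene5c.png",cv2.resize(c,None,fx=3,fy=3))
E
python3 go.py .626 -.1535 .134
```

```text
t 7.5 pos [ 0.625  -0.153   0.1474] d tool [-0.0012 -0.0002  0.0134] tilt w [-0.01 -0.41  0.  ] F [-0.2  0.3 -1.7] open 0.25 yaxis [ 0.301  0.954 -0.   ] qd 0.029
```

View pics/scene5c.png

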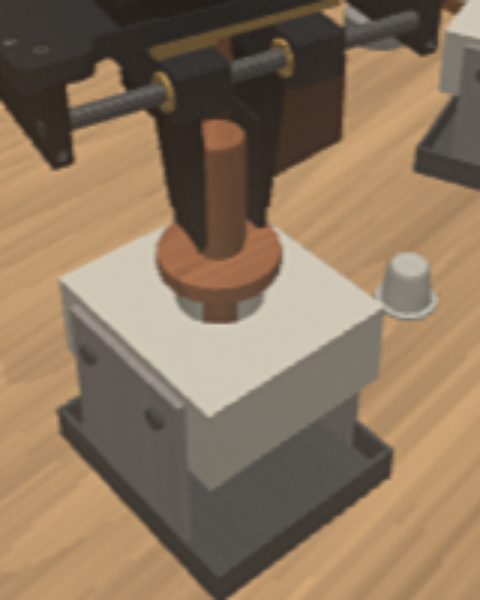

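The collar is about 14 mm above the block. I'll lower it the rest of the way gently.

Call:
servo_tool --series '[{"dx":-0.0005,"dy":0,"dz":0.005,"wx":0,"wy":-0.4,"wz":0,"gripper":0.015},{"dx":0,"dy":0,"dz":0.005,"wx":0,"wy":0,"wz":0,"gripper":0.015},{"dx":0,"dy":0,"dz":0.002,"wx":0,"wy":0,"wz":0,"gripper":0.015},{"dx":0,"dy":0,"dz":0,"wx":0,"wy":0,"wz":0,"gripper":0.015}]'

```text
time: 7.83
tcp_pos: [0.625, -0.1531, 0.1334]
tcp_rot: [[-0.954, 0.301, -0.002], [0.301, 0.954, 0.0], [0.002, -0.0, -1.0]]
contact_force: [-0.7, 0.8, 2.8]
opening: 0.248
```

```bash
python3 go.py .626 -.1535 .134
```

```text
t 7.83 pos [ 0.625  -0.1531  0.1334] d tool [-0.0011 -0.0001 -0.0006] tilt w [-0.01 -0.09  0.  ] F [-0.7  0.8  2.8] open 0.248 yaxis [ 0.301  0.954 -0.   ] qd 0.001
```

Call:
servo_tool --series '[{"dx":0,"dy":0,"dz":0.002,"wx":0,"wy":0,"wz":0,"gripper":0.015},{"dx":0,"dy":0,"dz":0,"wx":0,"wy":0,"wz":0,"gripper":0.015}]'

```text
time: 8.0
tcp_pos: [0.6253, -0.1531, 0.134]
tcp_rot: [[-0.954, 0.301, -0.001], [0.301, 0.954, -0.0], [0.001, -0.0, -1.0]]
contact_force: [0.1, -0.4, -1.2]
opening: 0.25
```

```bash
python3 - <<'E'
from h import *
im=ctrl.snapshot("scene"); c=im[150:350,220:380,::-1]
cv2.imwrite("pics/scene6c.png",cv2.convertScaleAbs(cv2.resize(c,None,fx=3,fy=3),alpha=1.6))
E
python3 go.py .626 -.1535 .134
```

```text
t 8.05 pos [ 0.6255 -0.1532  0.1341] d tool [-0.0005 -0.0002  0.0001] tilt w [-0.02 -0.02  0.  ] F [ 0.9 -0.2 -1.1] open 0.247 yaxis [ 0.301  0.954 -0.   ] qd 0.016
```

View pics/scene6c.png

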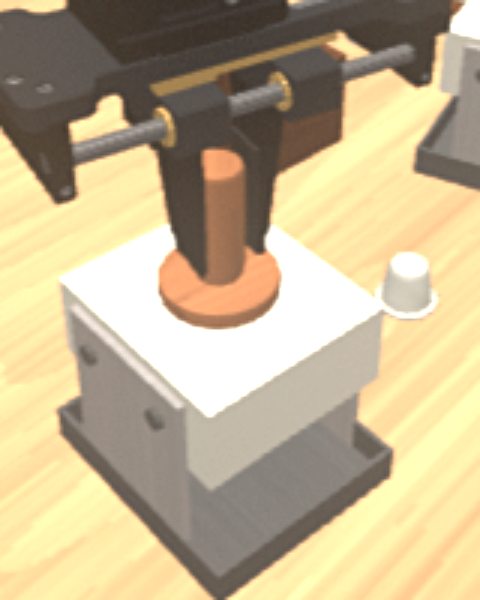

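```bash
python3 - <<'E'
from h import *
f=lambda x,y,z:((proj("scene",[x,y,z])-[220,150])*3).round()
print("capsule top/bot crop px",f(.6255,-.154,.031),f(.6255,-.154,.003),"collar underside centre",f(.6255,-.154,.11),"collar top",f(.6255,-.154,.12),"if 10mm high",f(.6255,-.154,.13),"handle top",f(.6255,-.154,.18))
E
```

```text
capsule top/bot crop px [222. 412.] [222. 451.] collar underside centre [219. 292.] collar top [219. 275.] if 10mm high [219. 258.] handle top [217. 165.]
```

The collar top (~220,277) and handle top (~222,163) are at the pixels predicted for fully home. A capsule standing mid-tray would be hidden behind the block, at crop (222,412–451). I'll release a little at first, watching for drag.

Call:
servo_tool --series '[{"dx":0,"dy":0,"dz":0,"wx":0,"wy":0,"wz":0,"gripper":0.07},{"dx":0,"dy":0,"dz":0,"wx":0,"wy":0,"wz":0,"gripper":0.07},{"dx":0,"dy":0,"dz":0,"wx":0,"wy":0,"wz":0,"gripper":0.07},{"dx":0,"dy":0,"dz":0,"wx":0,"wy":0,"wz":0,"gripper":0.07},{"dx":0,"dy":0,"dz":0,"wx":0,"wy":0,"wz":0,"gripper":0.07}]'

```text
time: 8.47
tcp_pos: [0.6255, -0.1532, 0.1331]
tcp_rot: [[-0.954, 0.301, -0.0], [0.301, 0.954, -0.0], [0.0, -0.0, -1.0]]
contact_force: [-0.8, -0.0, 0.6]
opening: 0.544
```

Call:
servo_tool --series '[{"dx":0,"dy":0,"dz":0,"wx":0,"wy":0,"wz":0,"gripper":0.07},{"dx":0,"dy":0,"dz":0,"wx":0,"wy":0,"wz":0,"gripper":0.07},{"dx":0,"dy":0,"dz":0,"wx":0,"wy":0,"wz":0,"gripper":0.07},{"dx":0,"dy":0,"dz":0,"wx":0,"wy":0,"wz":0,"gripper":0.07},{"dx":0,"dy":0,"dz":0,"wx":0,"wy":0,"wz":0,"gripper":0.07}]'

```text
time: 8.88
tcp_pos: [0.6253, -0.1531, 0.1325]
tcp_rot: [[-0.954, 0.301, -0.001], [0.301, 0.954, 0.0], [0.001, -0.0, -1.0]]
contact_force: [0.7, -0.9, -0.4]
opening: 0.738
```

```bash
python3 go.py .626 -.1535 .134
```

```text
t 8.88 pos [ 0.6253 -0.1531  0.1325] d tool [-0.0008 -0.0002 -0.0015] tilt w [-0.02 -0.06  0.  ] F [ 0.7 -0.9 -0.4] open 0.738 yaxis [ 0.301  0.954 -0.   ] qd 0.002
```

Released. Retreating straight up.

Call:
servo_tool --series '[{"dx":0,"dy":0,"dz":-0.015,"wx":0,"wy":0,"wz":0,"gripper":0.07},{"dx":0,"dy":0,"dz":-0.02,"wx":0,"wy":0,"wz":0,"gripper":0.07},{"dx":0,"dy":0,"dz":-0.02,"wx":0,"wy":0,"wz":0,"gripper":0.07}]'

```text
time: 9.13
tcp_pos: [0.622, -0.152, 0.1842]
tcp_rot: [[-0.954, 0.301, -0.012], [0.301, 0.954, 0.004], [0.013, -0.0, -1.0]]
contact_force: [0.2, -0.9, 0.9]
opening: 0.74
```

```bash
python3 go.py .625 -.154 .25
```

```text
t 9.13 pos [ 0.622  -0.152   0.1842] d tool [-0.0027 -0.001  -0.0659] tilt w [-0.01 -0.73  0.  ] F [ 0.2 -0.9  0.9] open 0.74 yaxis [ 0.301  0.954 -0.   ] qd 0.424
```

Now clear of the handle top, so I'll go up and back for an unobstructed view.

Call:
servo_tool --series '[{"dx":0,"dy":0,"dz":-0.03,"wx":0,"wy":-0.5,"wz":0,"gripper":0.07},{"dx":0,"dy":0,"dz":-0.03,"wx":0,"wy":0,"wz":0,"gripper":0.07},{"dx":0.02,"dy":0.03,"dz":-0.01,"wx":0,"wy":0,"wz":0,"gripper":0.07},{"dx":0.02,"dy":0.03,"dz":0,"wx":0,"wy":0,"wz":0,"gripper":0.07},{"dx":0.02,"dy":0.03,"dz":0,"wx":0,"wy":0,"wz":0,"gripper":0.07}]'

```text
time: 9.55
tcp_pos: [0.5955, -0.0522, 0.2702]
tcp_rot: [[-0.951, 0.31, 0.011], [0.31, 0.951, -0.004], [-0.012, -0.0, -1.0]]
contact_force: [0.9, 1.6, -0.1]
opening: 0.736
```

Call:
servo_tool --series '[{"dx":0.02,"dy":0.03,"dz":0,"wx":0,"wy":0,"wz":0,"gripper":0.07},{"dx":0.02,"dy":0.03,"dz":0,"wx":0,"wy":0,"wz":0,"gripper":0.07},{"dx":0.02,"dy":0.03,"dz":0,"wx":0,"wy":0,"wz":0,"gripper":0.07},{"dx":0,"dy":0,"dz":0,"wx":0,"wy":0,"wz":0,"gripper":0.07},{"dx":0,"dy":0,"dz":0,"wx":0,"wy":0,"wz":0,"gripper":0.07}]'

```text
time: 9.97
tcp_pos: [0.5643, 0.0618, 0.2803]
tcp_rot: [[-0.952, 0.305, 0.024], [0.305, 0.952, -0.002], [-0.024, 0.005, -1.0]]
contact_force: [0.8, -0.1, 0.6]
opening: 0.733
```

```bash
python3 - <<'E'
from h import *
im=ctrl.snapshot("scene")[:,:,::-1]; c=cv2.resize(im[150:350,220:380],None,fx=3,fy=3)
t=ctrl.snapshot("top")[:,:,::-1]; d=cv2.resize(t[60:210,360:480],(400,500)); d=cv2.copyMakeBorder(d,0,100,0,0,cv2.BORDER_CONSTANT)[:, :320]
cv2.imwrite("pics/end.png",np.hstack([c,d])); cv2.imwrite("pics/endscene.png",im); cv2.imwrite("pics/endtop.png",t)
E
python3 go.py .625 -.154 .25
```

```text
t 10.07 pos [0.5648 0.0605 0.28  ] d tool [-0.1224 -0.1859  0.0319] tilt w [ 0.3   1.34 -0.  ] F [0.1 0.1 0.2] open 0.739 yaxis [0.307 0.952 0.005] qd 0.027
```

View pics/end.png

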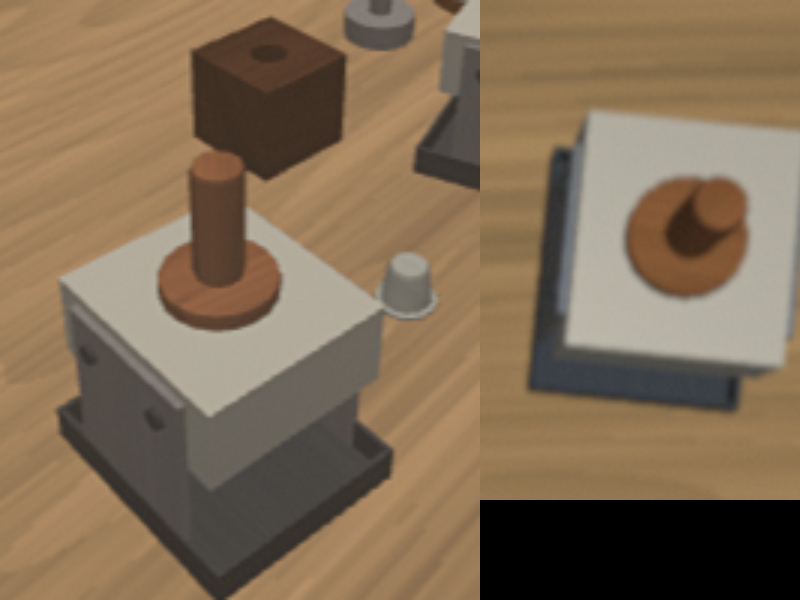

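View pics/endtop.png

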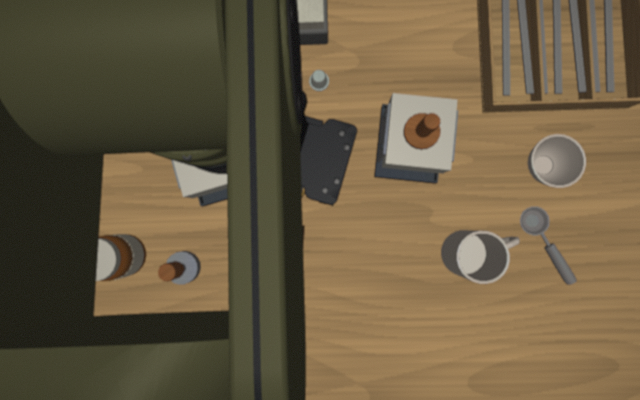

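```bash
python3 - <<'E'
from h import *
print(onz("top",422.4,131.1,.12),onz("top",431.7,121,.18),onz("scene",220+218/3,150+165/3,.18))
ctrl.sign_off()
E
```

```text
[ 0.62279456 -0.15333201  0.12      ] [ 0.62301295 -0.15218439  0.18      ] [ 0.62564624 -0.1534531   0.18      ]
the job is handed in; nothing more can be done
```

I took the pusher from its block, set it upright in the bore with the stuck capsule, pressed it fully home, let go and backed off. I handed the job in at about 10 s, well under the 42 s limit.

**Pusher:** in the last pictures it stands in that bore. Its collar and handle top measure within about 3 mm of the bore axis, with tilt under 2°. The collar is resting on the block, and the robot touches nothing.

**Capsule:** I could not confirm by sight that it is in the tray, because the block hides the middle of the tray from both cameras. With the collar home, the shaft end sits 45 mm above the table, well past the point where the lips let go. No loose capsule showed in the visible part of the tray or on the table around that holder.

**Forces:** in the readings between moves, contact force stayed below about 3 N. None of them caught the roughly 10 N push that frees the capsule.

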